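Gauge the plaster mounting plates and reject the tight one

ROBOT

A 7-joint arm with a two-finger parallel gripper is mounted at the origin on the work surface. World frame = base frame: x ahead of the robot, y to its left, z up, the work surface at z = 0. Lengths are in mm, angles in rad, forces in N, time in s.
With the tool pointing down it reaches from about 350 to 900 mm from the base axis. Payload 7.2 kg.
Tool frame: the origin (TCP) lies midway between the tips of the shut fingers; the grasp point (between the pads) lies 19 mm behind it; z points along the fingers, y is the direction in which the jaws open and shut (so a half turn about z gives the same grasp; the last joint's range is limited). The gripper opens to 85 mm and grips with 20 to 120 N. Pads are 22 mm wide; open, the fingers measure 114 mm over their backs; the gripper's body (76 mm by 85 mm) begins 54 mm behind the grasp point. The pads swing forward as they close: fully open they stand 13 mm farther back than shut.
Start: joints at [1.232, 0.411, -0.013, 1.596, 0.006, 1.134, -0.082], TCP at [167.177, -602.23, 231.297] pointing down, gripper open.
Joint ranges: [-2.95, 2.95], [-0.29, 1.99], [-1.47, 1.44], [0.14, 2.54], [-1.03, 4.17], [0.13, 1.85], [-2.86, 2.86]. Speed limits (rad/s): [2.39, 2.39, 3.01, 3.01, 3.14, 3.14, 3.14].

INTERFACE

Orientations are given as a unit quaternion [w, x, y, z].
In Python, from station import ctrl gives the robot as it stands. Calls block until the motion is done:
- ctrl.reach(position, orientation): joint-space move of the TCP to a pose.
- ctrl.move_l(position, rotation=None, vel=150, contact_N=None): straight line of the TCP; rotation=None keeps the orientation; vel is the mean speed in mm/s. With contact_N (N) it stops when the force on the tool has changed by that much, and returns True; else False.
- ctrl.goto_joints(angles): joint-space move.
- ctrl.move_gripper(opening, squeeze=None): finger opening in mm; squeeze is the grip in N (None keeps the last); returns when the fingers have stopped.
- ctrl.sleep(seconds).
- ctrl.solve_ik(position, orientation): joint angles nearest the present ones, or None.
- ctrl.get_state(): the state.
- ctrl.get_image(name): name is "scene" or "top" or "wrist"; returns the picture (384x512x3 uint8, red, green, blue); there is no depth.
- ctrl.camera_model(name): a dict with "vfov" (degrees; the focal length in pixels is half the picture's height over the tangent of half this angle, whatever the lens; pixels are square), "cx", "cy" (the principal point, pixels), "D" ([k1, k2, p1, p2, k3] as OpenCV has them; the pictures are not rectified), "rvec" (rotation vector, rad) and "tvec" (3), from world to camera coordinates, as OpenCV has them. Camera axes: x right, y down, z forward; pixel columns grow to the right and rows downward; lengths in mm; the calibration is good to about 2 mm. A picture is of the moment at which its call begins: read the wrist's pose just before it. camera_model takes no time and is no camera call; for the wrist camera it gives the pose at the moment of the call.
A pose or a line that the arm cannot do raises ctrl.IKError and nothing moves.
- ctrl.finish_job(): hands the job in, once; it reports no verdict.
The state is a dict: "time_s": time; "joint_positions": joint angles; "qd": joint speeds; "effort": joint torques, N m; "ee_pos": TCP position; "eef_rot": TCP orientation; "contact_force": force on the tool from outside, world axes, zero at the start; "wrist_torque": the same for the moment, N m; "grip_width": finger opening in mm.
Only numpy, scipy, OpenCV 4.12 (cv2) and the standard library are available. Lean on these libraries where they do the work, as an engineer would, in place of code of your own. Each camera call takes 0.05 s, during which the arm holds its last target.

TASK

Test the two plaster plates lying on the bench with the plug gauge: lower it fully home into the hole that it passes, and leave it standing there as the mark of a good plate, without shifting that plate about. Then pick up the other plate, whose hole is too tight, and set it gently down flat inside the steel reject tray.

Things in the scene. Friction and masses are not known exactly. Their poses are not given: they have to be found in the camera images.
- gauge: Steel plug gauge, 92 mm long, 0.15 kg. Origin at nose tip, z up. From the tip: cone 10 to 20 mm across in 9 mm; 20 mm plug to 27 mm; 34 mm collar 27 to 32 mm, stops on the plate top; round dark handle 22 mm across, 32 to 92 mm. Starts upright in a 35 mm high, 60 mm square beech block, collar on it, tip 8 mm above the bench; lift over 27 mm to clear. Home in a plate: tip 3 mm above its underside.
- plate_wide: White plaster mounting plate, loose on the bench, 70 mm (x) x 54 mm (y) x 30 mm high, 0.15 kg, with a 25 mm through hole at its centre: the plug gauge passes. Two 2 mm high ribs on top near the x ends, outside the collar's reach. Origin at the centre of the underside (on the hole's axis), z up.
- plate_tight: White plaster mounting plate of the same 70 mm (x) x 54 mm (y) x 30 mm outside and ribs, loose on the bench, 0.15 kg, with only a 14 mm through hole at its centre: the gauge does not pass. Grip it across the 54 mm. Origin at the centre of the underside, z up.
- tray: Open square reject tray of dark sheet steel, fixed to the bench, 170 x 170 mm outside, walls 4 mm thick and 22 mm high, floor 4 mm thick. Origin at the centre of its underside, z up, x and y along its sides.
There are look-alikes about, which are no part of the job. Several things have the shape of the gauge; the one meant has the colours described above.

How it is judged:
By the outcome, as a careful person would: the job done as asked, in the order asked, and still so for the second after the job is handed in, with the robot touching nothing.
It also fails if it takes over 64 s, if anything falls off the work surface, if the arm or the gripper's body presses on something with over 40 N, if the wrist force passes 120 N, or if a joint passes its speed limit or range.

## Working session

There is one attempt and no reset: what is moved stays moved. The work goes in short steps, each a Python script; the robot and the scene stay as the last script left them, time stands still between calls to the robot, and variables do not carry over. Pictures are saved under pics/ and viewed, and the job is handed in when it is done.

```bash
ls; mkdir -p pics; python3 - <<'E'
from station import ctrl
import cv2
for n in ["scene","top","wrist"]:
    im=ctrl.get_image(n); cv2.imwrite(f"pics/{n}0.png",im[:,:,::-1])
    m=ctrl.camera_model(n); print(n,m)
print(ctrl.get_state())
E
```

```text
pics
scene {'vfov': 44.46704449726175, 'cx': 265.29560173293714, 'cy': 184.888061866498, 'D': array([-0.18942527,  0.        ,  0.        ,  0.        ,  0.        ]), 'rvec': array([ 1.69989622,  1.69943023, -0.77709169]), 'tvec': array([ -19.04108147, -307.10613333, 1572.40957761])}
top {'vfov': 50.29318947425177, 'cx': 248.0346288464775, 'cy': 193.02029458246244, 'D': array([-0.00940761,  0.        ,  0.        ,  0.        ,  0.        ]), 'rvec': array([ 2.13801808, -2.11617186,  0.20550413]), 'tvec': array([ -19.2586124 ,  503.73104722, 1008.70759339])}
wrist {'vfov': 69.96432206562258, 'cx': 255.33366456631396, 'cy': 191.50218585122758, 'D': array([0.01711071, 0.        , 0.        , 0.        , 0.        ]), 'rvec': array([-2.32584401,  1.76723704,  0.23770803]), 'tvec': array([-624.88456935,  -34.14960122,  377.96108945])}
{'time_s': 0.15, 'joint_positions': array([ 1.23182431,  0.41172288, -0.01271007,  1.5968289 ,  0.00565307,
        1.13429455, -0.08222367]), 'qd': array([-1.15290117e-03, -1.26182336e-03,  1.51611307e-04, -9.75949228e-05,
       -1.86170999e-05,  2.58960031e-04, -4.01777410e-04]), 'effort': array([ 1.40278025e-03, -6.01036191e+01,  6.83053304e-01, -2.99644715e+01,
        1.39292047e-02,  7.87784695e-03,  2.42912728e-05]), 'ee_pos': array([ 167.02580581, -601.88779009,  230.65146439]), 'eef_rot': array([-5.90990629e-04,  9.90847734e-01,  1.34982953e-01, -1.47978805e-04]), 'contact_force': array([-0.85348355, -0.43398695, -0.91480744]), 'wrist_torque': array([-0.03222024,  0.03198831,  0.01068042]), 'grip_width': 85.24398310312957}
```

View pics/scene0.png

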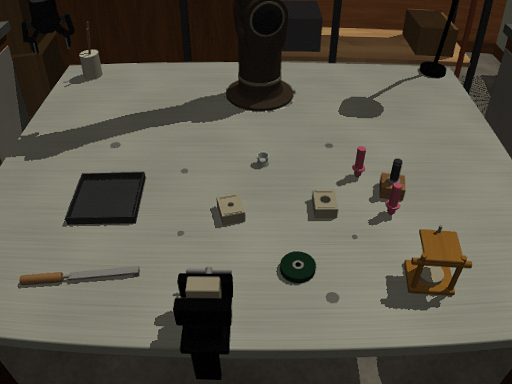

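View pics/top0.png

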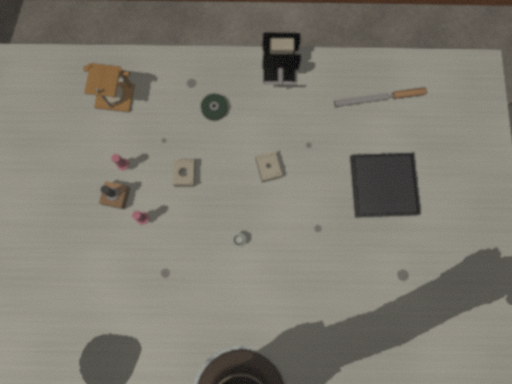

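View pics/wrist0.png

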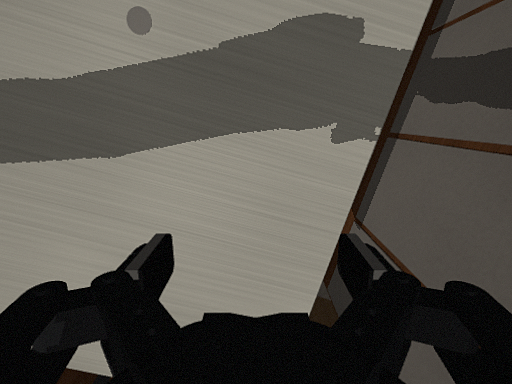

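The scene holds these candidates:

| Item | Scene px | Top px | Note |
|---|---|---|---|
| Gauge | (396,172) | (108,190) | Dark handle, standing in the beech block |
| Pink look-alike | (360,160) | (140,216) | |
| Pink look-alike | (396,197) | (120,162) | |
| Plate | (324,203) | (184,172) | Larger hole |
| Plate | (231,208) | (269,166) | Smaller hole |
| White piece | (205,287) | (281,46) | In the black stand, not lying on the bench |
| Tray | (106,197) | (385,184) | |

By the description I choose the dark-handled gauge in the block. Next is a close crop and measurement.

```bash
cat > h.py <<'E'
import numpy as np, cv2
def K(m,h=384):
    f=h/2/np.tan(np.radians(m["vfov"])/2)
    return np.array([[f,0,m["cx"]],[0,f,m["cy"]],[0,0,1.]])
def ray(m,px):
    px=np.array(px,float).reshape(-1,1,2)
    u=cv2.undistortPoints(px,K(m),np.array(m["D"])).reshape(-1,2)
    R=cv2.Rodrigues(np.array(m["rvec"]))[0]; c=-R.T@np.array(m["tvec"])
    d=np.c_[u,np.ones(len(u))]@R
    return c,d
def onplane(m,px,z):
    c,d=ray(m,px); return c+d*((z-c[2])/d[:,2])[:,None]
def proj(m,P):
    return cv2.projectPoints(np.array(P,float).reshape(-1,1,3),np.array(m["rvec"]),np.array(m["tvec"]),K(m),np.array(m["D"]))[0].reshape(-1,2)
E
python3 - <<'E'
from station import ctrl
import cv2,numpy as np
from h import *
s=cv2.imread("pics/scene0.png");t=cv2.imread("pics/top0.png")
a=cv2.resize(s[140:230,200:420],None,fx=3.6,fy=3.6,interpolation=cv2.INTER_CUBIC)
b=cv2.resize(t[135:235,90:310],None,fx=3.6,fy=3.6,interpolation=cv2.INTER_CUBIC)
cv2.imwrite("pics/c_s.png",a);cv2.imwrite("pics/c_t.png",b)
m=ctrl.camera_model("top");ms=ctrl.camera_model("scene")
g=cv2.cvtColor(t,cv2.COLOR_BGR2HSV)
print("plates top", onplane(m,[(183,172),(268.5,166)],30), "scene",onplane(ms,[(324,201),(231,205)],30))
print("gauge handle top (z~100)",onplane(m,[(106,189)],100),onplane(ms,[(397,161)],100))
print("tray",onplane(m,[(385,184)],4),onplane(ms,[(106,198)],4))
# tray corners
k=cv2.inRange(g,(0,0,0),(180,255,75)); k[:,:330]=0;k[:140]=0;k[225:]=0
cs=max(cv2.findContours(k,0,2)[0],key=cv2.contourArea);r=cv2.minAreaRect(cs);print("trayrect",r,onplane(m,cv2.boxPoints(r),22).round(1))
E
```

```text
plates top [[561.79686285 158.44794814  30.        ]
 [580.75638035 -67.8760501   30.        ]] scene [[570.28756233 155.57682071  30.        ]
 [585.9083264  -65.60602623  30.        ]]
gauge handle top (z~100) [[500.12744888 334.27280363 100.        ]] [[501.5027874 336.4605486 100.       ]]
tray [[ 540.9344534  -385.18398427    4.        ]] [[ 535.60637515 -385.39425715    4.        ]]
trayrect ((384.99932861328125, 184.4815216064453), (61.29131317138672, 66.50994873046875), 87.87889862060547) [[ 615.8 -290.    22. ]
 [ 624.9 -470.8   22. ]
 [ 457.7 -465.6   22. ]
 [ 449.4 -289.8   22. ]]
```

View pics/c_s.png

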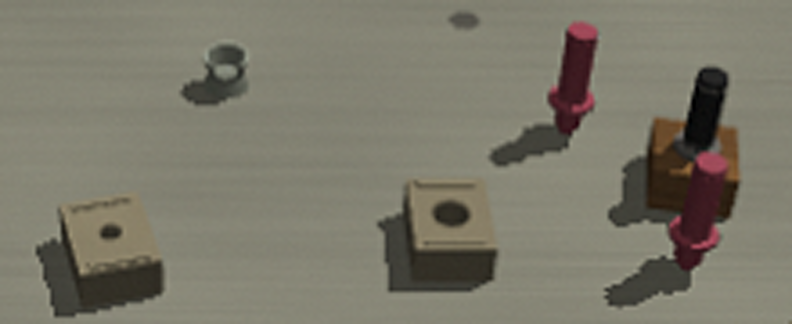

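View pics/c_t.png

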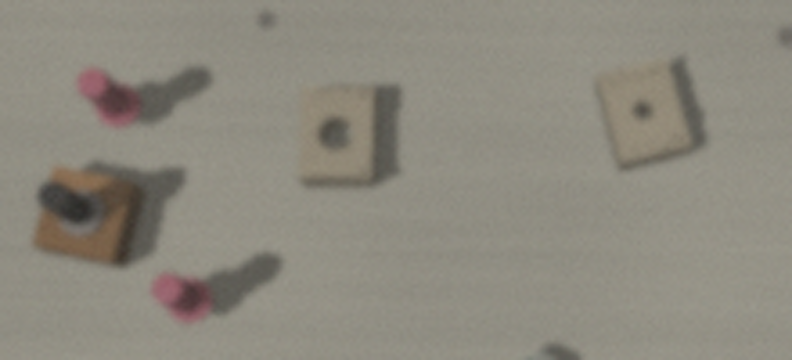

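The crop confirms it: the black handle with a steel collar stands in the beech block, at crop px (705,110) in scene. Both look-alikes are pink. The right plate has the wide hole and the left plate the tight one. Next I work out the wrist camera offset and the pinks' positions, then take a close look.

```bash
python3 - <<'E'
from station import ctrl
from h import *
from scipy.spatial.transform import Rotation as Ro
m=ctrl.camera_model("wrist");st=ctrl.get_state()
q=st["eef_rot"];R=Ro.from_quat([q[1],q[2],q[3],q[0]])
c,d=ray(m,[(256,192)])
print("cam in tool",R.inv().apply(c-st["ee_pos"]),"axis",R.inv().apply(d[0]))
mt=ctrl.camera_model("top");ms=ctrl.camera_model("scene")
# pinks: top disc z=92?
def tri(p1,p2):
    c1,d1=ray(ms,[p1]);c2,d2=ray(mt,[p2]);d1=d1[0];d2=d2[0]
    A=np.c_[d1,-d2];t=np.linalg.lstsq(A,c2-c1,rcond=None)[0]
    a=c1+t[0]*d1;b=c2+t[1]*d2;return ((a+b)/2).round(1),np.linalg.norm(a-b).round(1)
f=lambda x,y,o:(o[0]+x/3.6,o[1]+y/3.6)
S=(200,140);T=(90,135)
print("pinkA top",tri(f(711,163,S),f(92,82,T)))
print("pinkB top",tri(f(582,31,S),f(166,286,T)))
print("gauge top",tri(f(712,76,S),f(50,195,T)))
print("wide hole",tri(f(451,213,S),f(336,132,T)))
print("tight hole",tri(f(111,232,S),f(642,110,T)))
for p,y in (((501,335,280),0),((565,157,280),0)):
  for q in ([0,1,0,0],[0,0.7071,-0.7071,0],[0,.7071,.7071,0]): print(p,q,ctrl.solve_ik(p,q))
E
```

```text
cam in tool [  66.64770916    0.46774751 -142.31767269] axis [-0.26445943  0.00262361  0.96439801]
pinkA top (array([582.3, 320.4,  90.3]), np.float64(1.6))
pinkB top (array([439.4, 259.5,  91.1]), np.float64(0.7))
gauge top (array([499.9, 339.5,  98.6]), np.float64(0.8))
wide hole (array([563. , 158.6,  29.2]), np.float64(1.7))
tight hole (array([582.3, -66.9,  28.5]), np.float64(1.3))
(501, 335, 280) [0, 1, 0, 0] [ 0.13432068  0.656127   -1.2834321   1.53497457  0.63258907  1.4258737
 -2.7557392 ]
(501, 335, 280) [0, 0.7071, -0.7071, 0] [ 0.11748936  0.62805367 -1.23454505  1.53587936  0.59731224  1.40452818
  1.98392794]
(501, 335, 280) [0, 0.7071, 0.7071, 0] [-0.00287765  0.50640704 -0.97159763  1.54276633  0.426358    1.31921469
 -1.02323254]
(565, 157, 280) [0, 1, 0, 0] [ 0.34245823  0.47931998 -0.98624477  1.58233692  0.41023981  1.30289159
 -2.27299408]
(565, 157, 280) [0, 0.7071, -0.7071, 0] [ 0.45970675  0.59378532 -1.23278756  1.57594031  0.56760727  1.37984079
  2.31117409]
(565, 157, 280) [0, 0.7071, 0.7071, 0] [ 0.41052299  0.53523493 -1.11841098  1.57854334  0.49079612  1.33912667
 -0.76806447]
```

```bash
python3 - <<'E'
from station import ctrl
from h import *
import pickle
base=[1.232, 0.411, -0.013, 1.596, 0.006, 1.134, -0.082]
D={}
for n,j in (("tray",0.62),("tight",0.115),("wide",-0.274),("gauge",-0.596)):
    b=base.copy();b[0]=j-0.0; ctrl.goto_joints(b); ctrl.sleep(0.15)
    m=ctrl.camera_model("wrist");im=ctrl.get_image("wrist")
    D[n]=(m,im,ctrl.get_state()); cv2.imwrite(f"pics/w_{n}.png",im[:,:,::-1]); print(n,D[n][2]["time_s"],D[n][2]["ee_pos"])
pickle.dump(D,open("D.pkl","wb"))
ims=[cv2.resize(D[n][1][:,:,::-1],(400,300)) for n in D]
cv2.imwrite("pics/w_all.png",np.vstack([np.hstack(ims[:2]),np.hstack(ims[2:])]))
E
```

```text
tray 1.7583 [ 481.93428807 -398.29231607  231.48130309]
tight 3.15 [ 614.41537049 -115.76599569  231.51841503]
wide 4.3083 [612.48607758 125.45800514 231.47581865]
gauge 5.325 [541.2397702  312.97791396 231.48766761]
```

View pics/w_all.png

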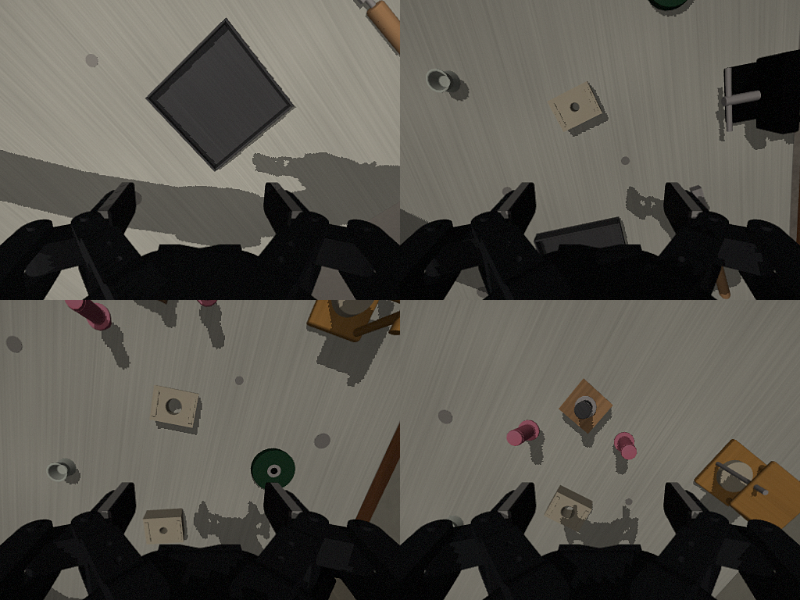

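The four wrist views at 400x300 each show the tray (222,93), the tight plate (580-400,107), the wide plate (174,406-300) and the black-handled gauge in its block (585-400,408-300) between the two pinks. Now I measure from the full-size pictures.

```bash
python3 - <<'E'
import pickle
from h import *
D=pickle.load(open("D.pkl","rb"))
out=[]
for n,(x,y) in dict(tight=(230,136),wide=(224,136),gauge=(237,138)).items():
    im=D[n][1][:,:,::-1];c=cv2.resize(im[y-48:y+48,x-48:x+48],(400,400),interpolation=cv2.INTER_CUBIC)
    out.append(c)
cv2.imwrite("pics/crop3.png",cv2.resize(np.hstack(out),(798,266)))
for n,(x,y) in dict(tight=(230,136),wide=(224,136)).items():
    m,im,st=D[n]; hsv=cv2.cvtColor(im,cv2.COLOR_RGB2HSV)
    g=im.astype(int); lab=cv2.cvtColor(im,cv2.COLOR_RGB2LAB).astype(int)
    win=(slice(y-48,y+48),slice(x-48,x+48))
    print(n,"plate pix",im[y-12,x-18],im[y,x+0],"bench",im[y-45,x-45])
    V=hsv[...,2]
    k=np.zeros(V.shape,np.uint8); k[win]=((lab[...,2]-128>7)&(V>95))[win]*255
    k=cv2.morphologyEx(k,cv2.MORPH_CLOSE,np.ones((3,3)))
    cs=max(cv2.findContours(k,0,2)[0],key=cv2.contourArea);r=cv2.minAreaRect(cs)
    bp=onplane(m,cv2.boxPoints(r),30)
    e=[np.linalg.norm(bp[i]-bp[(i+1)%4]) for i in range(4)]
    i=int(np.argmax(e[:2]));dv=bp[(i+1)%4]-bp[i]
    print(r,"centre",bp.mean(0).round(1),"edges",np.round(e,1),"long-axis deg",np.degrees(np.arctan2(dv[1],dv[0])).round(1))
    cv2.imwrite(f"pics/k_{n}.png",k)
E
```

```text
tight plate pix [122 112  96] [122 112  95] bench [117 113 105]
((222.9000244140625, 136.80001831054688), (45.16857147216797, 57.24333572387695), 63.43495178222656) centre [583.2 -68.2  30. ] edges [69.7 53.4 72.5 54.7] long-axis deg 14.7
wide plate pix [120 111  96] [67 66 60] bench [120 118 107]
((221.3896942138672, 135.73670959472656), (58.49506759643555, 44.750152587890625), 10.954063415527344) centre [563.7 158.4  30. ] edges [54.1 69.9 54.7 72.9] long-axis deg 1.1
```

View pics/crop3.png

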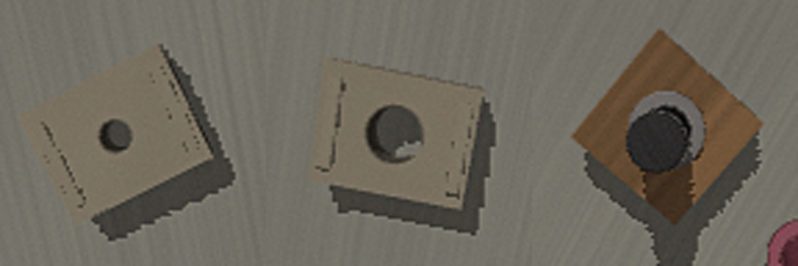

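The crop shows the wide plate's hole at px ≈(222,136), the tight hole at ≈(223.5,137), and the gauge's handle top at ≈(234.5,140.5) with the collar just behind it. Next are ellipse fits for the holes and the gauge.

```bash
python3 - <<'E'
import pickle
from h import *
D=pickle.load(open("D.pkl","rb"))
for n,(x,y,w) in dict(tight=(223,137,12),wide=(222,136,15)).items():
    m,im,st=D[n];V=im.max(2);k=np.zeros(V.shape,np.uint8)
    k[y-w:y+w,x-w:x+w]=(V[y-w:y+w,x-w:x+w]<105)*255
    # include light patch: use blue-ness
    cs=max(cv2.findContours(k,0,1)[0],key=cv2.contourArea);h=cv2.convexHull(cs)
    e=cv2.fitEllipse(h);(cx,cy),r=cv2.minEnclosingCircle(h)
    p=onplane(m,[e[0],(cx,cy)],30);q=onplane(m,[(e[0][0]-e[1][0]/2,e[0][1]),(e[0][0]+e[1][0]/2,e[0][1])],30)
    print(n,e,p.round(1),"dia~",np.linalg.norm(q[0]-q[1]).round(1))
m,im,st=D["gauge"];V=im.max(2)
k=np.zeros(V.shape,np.uint8);k[120:165,215:265]=(V[120:165,215:265]<48)*255
cs=max(cv2.findContours(k,0,1)[0],key=cv2.contourArea);print(cv2.fitEllipse(cs))
sat=cv2.cvtColor(im,cv2.COLOR_RGB2HSV)[...,1]
kc=np.zeros(V.shape,np.uint8);kc[115:155,218:260]=(sat[115:155,218:260]<55)*255
cs2=max(cv2.findContours(kc,0,1)[0],key=cv2.contourArea);h=cv2.convexHull(cs2);e=cv2.fitEllipse(h);print(e)
c,r=cv2.minEnclosingCircle(cs);print(c,r)
print("top@100",onplane(m,[(234.5,140.5)],100),"collar@40",onplane(m,[(237,137)],40), onplane(m,[e[0]],40))
v=im[112:162,212:262,::-1];cv2.imwrite("pics/g_zoom.png",cv2.resize(v,(500,500),interpolation=cv2.INTER_NEAREST))
# tray
m,im,st=D["tray"];V=im.max(2);k=((V<90)*255).astype(np.uint8);k[:10]=0;k[222:]=0;k[:,:180]=0;k[:,382:]=0
k=cv2.morphologyEx(k,cv2.MORPH_OPEN,np.ones((7,7)))
cs=max(cv2.findContours(k,0,2)[0],key=cv2.contourArea);r=cv2.minAreaRect(cs);bp=onplane(m,cv2.boxPoints(r),20)
print(r,bp.round(1),bp.mean(0))
E
```

```text
tight ((223.09805297851562, 136.72325134277344), (12.011412620544434, 12.331167221069336), 20.16794776916504) [[583.7 -67.5  30. ]
 [583.6 -67.6  30. ]] dia~ 14.8
wide ((221.70684814453125, 136.09414672851562), (21.002521514892578, 21.622364044189453), 133.53648376464844) [[563.9 158.6  30. ]
 [563.8 158.5  30. ]] dia~ 25.8
((234.43356323242188, 140.17433166503906), (20.63115119934082, 24.204336166381836), 33.593963623046875)
((236.57675170898438, 137.14373779296875), (27.622844696044922, 29.85616111755371), 34.89351272583008)
(234.92105102539062, 140.44737243652344) 12.619890213012695
top@100 [[502.16170432 339.93263989 100.        ]] collar@40 [[501.42821142 338.46236602  40.        ]] [[501.07257946 338.0611232   40.        ]]
((278.6841125488281, 123.83826446533203), (143.61375427246094, 144.92282104492188), 50.78239059448242) [[ 451.7 -284.1   20. ]
 [ 619.9 -293.3   20. ]
 [ 632.3 -464.3   20. ]
 [ 445.6 -470.8   20. ]] [ 537.3705451  -378.11444712   20.        ]
```

View pics/g_zoom.png

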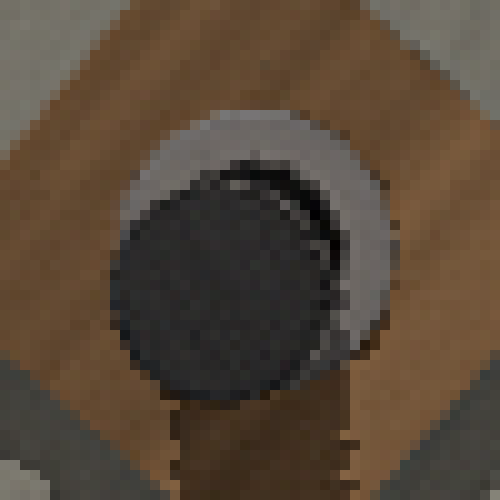

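```bash
cat >> h.py <<'E'
def down(a): return [0,np.cos(a/2),np.sin(a/2),0]
def yaw(st): q=st["eef_rot"]; return 2*np.arctan2(q[2],q[1])
def cst(c,l=""):
    s=c.get_state(); print(l,"t",round(s["time_s"],2),"pos",np.round(s["ee_pos"],1),"F",np.round(s["contact_force"],1),"w",round(s["grip_width"],1)); return s
E
python3 - <<'E'
from station import ctrl
from h import *
s=ctrl.get_state();a=yaw(s);print("yaw",a)
G=(501.5,339)
ctrl.move_gripper(52)
ctrl.reach([*G,150],down(a)); s=cst(ctrl,"above")
hit=ctrl.move_l([*G,58],down(a),vel=80,contact_N=8); s=cst(ctrl,"at");print(hit)
ctrl.move_gripper(15,40); cst(ctrl,"grip")
im=ctrl.get_image("wrist");cv2.imwrite("pics/w_grip.png",im[:,:,::-1])
E
```

```text
yaw 2.0958549265907958
above t 6.22 pos [501.4 339.1 149.8] F [0.5 0.2 0.4] w 52.1
at t 7.52 pos [501.9 339.3  58.6] F [ 0.4  0.  -0.2] w 52.1
False
grip t 7.89 pos [501.7 339.1  58.5] F [-1.2 -0.5  4.6] w 20.9
```

View pics/w_grip.png

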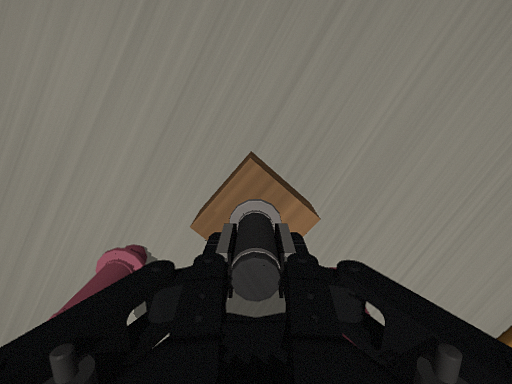

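Gauge gripped, width 20.9 mm, with its handle at px (255,240) centred between the pads and the collar on the block. Next I lift it, check, and move over the wide plate.

```bash
python3 - <<'E'
from station import ctrl
from h import *
import pickle
s=ctrl.get_state();a=yaw(s);p=s["ee_pos"]
ctrl.move_l([501.5,339,135],down(a),vel=100);cst(ctrl,"up")
H=(563.9,158.6)
ctrl.reach([*H,135],down(a));cst(ctrl,"over")
ctrl.move_l([*H,100],down(a),vel=100);ctrl.sleep(.2);s=cst(ctrl,"over")
m=ctrl.camera_model("wrist");im=ctrl.get_image("wrist");cv2.imwrite("pics/w_over.png",im[:,:,::-1])
print("exp hole top",proj(m,[[*H,30]]),"exp collar centre (bottom)",proj(m,[[s["ee_pos"][0],s["ee_pos"][1],s["ee_pos"][2]-58.5+35]]))
sc=ctrl.get_image("scene");cv2.imwrite("pics/s_over.png",cv2.resize(sc[130:250,230:390,::-1],None,fx=5,fy=5,interpolation=cv2.INTER_CUBIC))
pickle.dump((m,im,s),open("over.pkl","wb"))
E
```

```text
up t 8.86 pos [501.1 338.7 134.3] F [ 0.3 -0.3 -2.2] w 21.2
over t 9.64 pos [563.7 158.7 134.5] F [ 0.4  0.5 -0.9] w 21.3
over t 10.34 pos [564.4 158.9 100.7] F [-0.   0.1 -1.7] w 21.3
exp hole top [[254.44979422 200.8702716 ]] exp collar centre (bottom) [[255.19127316 222.46619399]]
```

View pics/w_over.png

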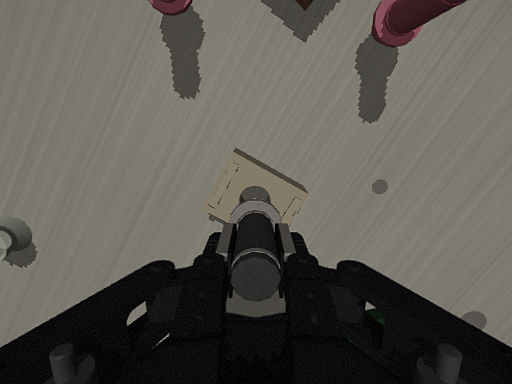

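View pics/s_over.png

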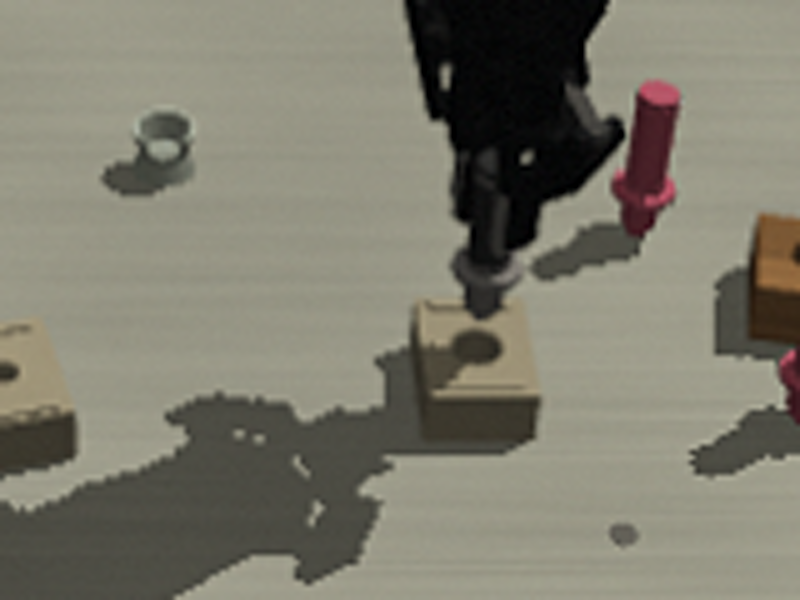

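Collar px (255,222) and hole px (255,201) both match the predictions, and the scene view shows the nose over the hole. Lowering it with a contact guard.

```bash
python3 - <<'E'
from station import ctrl
from h import *
s=ctrl.get_state();a=yaw(s)
H=(563.6,158.5)
hit=ctrl.move_l([*H,60],down(a),vel=45,contact_N=5);cst(ctrl,"low");print(hit)
if not hit:
    hit=ctrl.move_l([*H,50],down(a),vel=15,contact_N=5);cst(ctrl,"home?");print(hit)
im=ctrl.get_image("wrist");cv2.imwrite("pics/w_low.png",im[:,:,::-1])
sc=ctrl.get_image("scene");cv2.imwrite("pics/s_low.png",cv2.resize(sc[130:250,230:390,::-1],None,fx=5,fy=5,interpolation=cv2.INTER_CUBIC))
E
```

```text
low t 11.48 pos [563.8 158.6  60.3] F [-0.7 -0.3 -1.9] w 21.1
False
home? t 11.97 pos [563.7 158.5  53.5] F [-0.6  0.4  5.6] w 20.9
True
```

View pics/s_low.png

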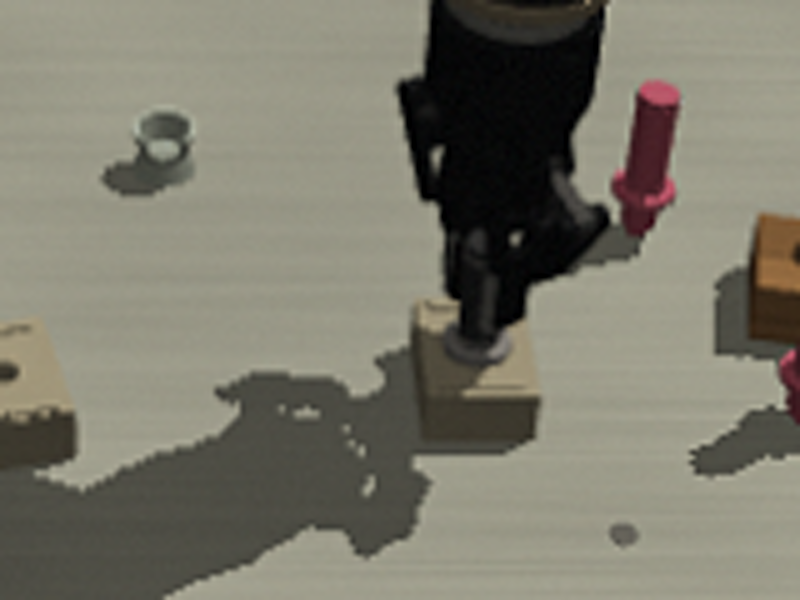

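View pics/w_low.png

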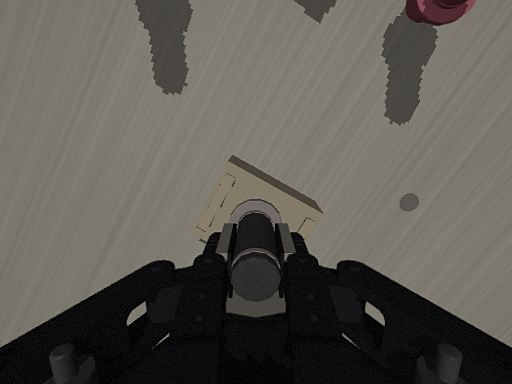

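The contact came at TCP z = 53.5. That is exactly 5 mm below the grasp height, so the collar is seated, and the plate still lies where it did. I release, rise and look again.

```bash
python3 - <<'E'
from station import ctrl
from h import *
s=ctrl.get_state();a=yaw(s);p=s["ee_pos"]
ctrl.move_gripper(48);cst(ctrl,"rel")
ctrl.move_l([563.7,158.5,150],down(a),vel=120);cst(ctrl,"up")
b=[0.16, 0.411, -0.013, 1.596, 0.006, 1.134, -0.082]
ctrl.goto_joints(b);ctrl.move_gripper(74);ctrl.sleep(.1)
m=ctrl.camera_model("wrist");im=ctrl.get_image("wrist");cv2.imwrite("pics/w_t2.png",im[:,:,::-1]);cst(ctrl)
sc=ctrl.get_image("scene");cv2.imwrite("pics/s_rel.png",cv2.resize(sc[130:250,200:390,::-1],None,fx=4,fy=4,interpolation=cv2.INTER_CUBIC))
lab=cv2.cvtColor(im,cv2.COLOR_RGB2LAB).astype(int)
k=((lab[...,2]-128>7)&(im.max(2)>95)).astype(np.uint8)*255
c0=proj(m,[[583.5,-67.6,30]])[0].astype(int);print(c0)
w=np.zeros_like(k);w[c0[1]-50:c0[1]+50,c0[0]-50:c0[0]+50]=255
k=cv2.morphologyEx(k&w,cv2.MORPH_OPEN,np.ones((3,3)))
cs=max(cv2.findContours(k,0,2)[0],key=cv2.contourArea)
P=onplane(m,cs.reshape(-1,2),30)[:,:2].astype(np.float32)
r=cv2.minAreaRect(P);print("metric rect",r)
E
```

```text
rel t 12.45 pos [562.8 158.2  52.4] F [ 0.  -0.6 -0.4] w 48.1
up t 13.41 pos [563.2 158.4 149.2] F [ 0.4 -0.6  0.6] w 48.0
 t 15.13 pos [ 609.1 -141.2  231.4] F [0.8 0.1 0.1] w 73.7
[220 116]
metric rect ((583.8654174804688, -67.99974060058594), (70.7330322265625, 54.644020080566406), 15.245227813720703)
```

View pics/s_rel.png

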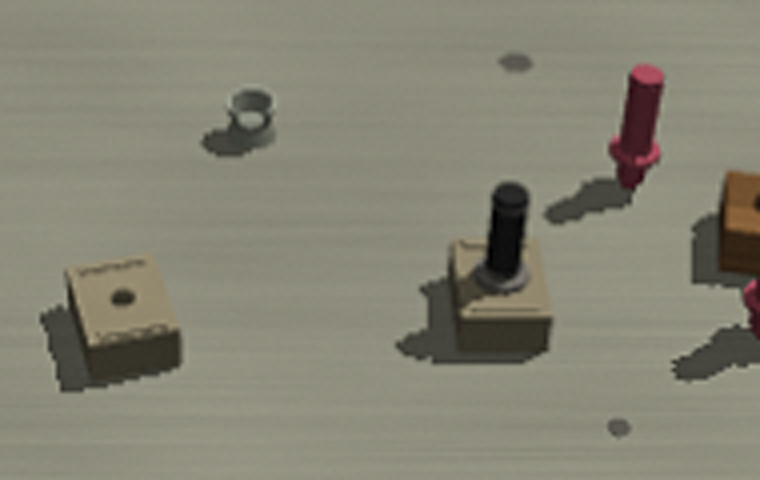

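View pics/w_t2.png

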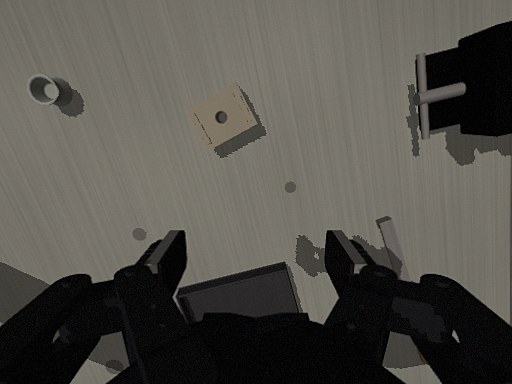

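The gauge stands alone, collar on the plate, at px (507,235). The tight plate is at wrist px (221,117), measured centre (583.6,-67.7) at 15°, 70.7x54.6 mm, which agrees with the given size. Now I grasp it across the 54 mm.

```bash
python3 - <<'E'
from station import ctrl
from h import *
a=np.radians(15.1);C=(583.6,-67.7)
ctrl.reach([*C,110],down(a));ctrl.sleep(.1);s=cst(ctrl,"above");print(yaw(s),s["joint_positions"].round(2))
hit=ctrl.move_l([*C,20],down(a),vel=80,contact_N=6);cst(ctrl,"mid");print(hit)
if not hit:
    hit=ctrl.move_l([*C,-1],down(a),vel=25,contact_N=5);cst(ctrl,"down");print(hit)
im=ctrl.get_image("wrist");cv2.imwrite("pics/w_td.png",im[:,:,::-1])
E
```

```text
above t 16.31 pos [584.2 -68.3 110.7] F [-0.4  0.1 -0.6] w 74.0
0.2639704309348356 [-0.09  0.48  0.17  1.82 -0.1   0.85 -1.18]
mid t 17.58 pos [584.1 -67.8  20.6] F [-0.2 -0.1  0.4] w 73.9
False
down t 18.57 pos [583.7 -67.7  -0.9] F [-0.3 -0.2 -0.7] w 74.3
False
```

View pics/w_td.png

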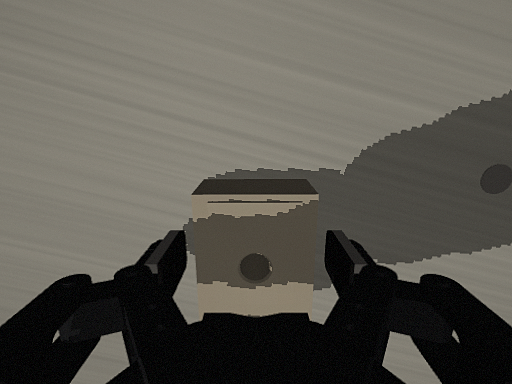

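The plate is centred and square between the pads (hole px (255,267)). Closing and lifting.

```bash
python3 - <<'E'
from station import ctrl
from h import *
a=np.radians(15.1);C=(583.6,-67.7)
ctrl.move_gripper(48,45);ctrl.sleep(.1);cst(ctrl,"closed")
ctrl.move_l([*C,15],down(a),vel=40);cst(ctrl,"lift")
ctrl.move_l([*C,110],down(a),vel=110);ctrl.sleep(.1);s=cst(ctrl,"up");print(s["wrist_torque"])
im=ctrl.get_image("wrist");cv2.imwrite("pics/w_tu.png",im[:,:,::-1])
sc=ctrl.get_image("scene");cv2.imwrite("pics/s_tu.png",sc[:,:,::-1])
T=(537.5,-379)
for a in (0,.26,-.1,np.pi/2): print(a,ctrl.solve_ik([*T,110],down(a)))
E
```

```text
closed t 19.04 pos [583.9 -67.7  -0.6] F [-0.6  0.6  4.9] w 53.4
lift t 19.59 pos [583.6 -67.6  15.1] F [ 0.6  0.3 -1.5] w 53.4
up t 20.71 pos [583.  -67.7 109.1] F [-0.  -0.1 -1.8] w 53.4
[-0.02213987  0.02958156 -0.05685412]
0 [ 0.35220654  0.59109801  0.27531732  1.64384949 -0.18970785  0.93295889
 -0.87435025]
0.26 [ 0.39400485  0.58605875  0.21364006  1.6406465  -0.14674176  0.93062044
 -0.649914  ]
-0.1 [ 0.33630333  0.59345026  0.29893335  1.64505908 -0.20626861  0.93420343
 -0.96061521]
1.5707963267948966 [ 0.60617617  0.58340681 -0.09533949  1.62404639  0.065114    0.93724272
  0.48794985]
```

View pics/w_tu.png

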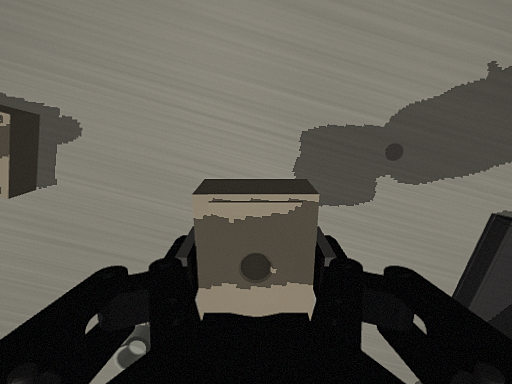

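View pics/s_tu.png

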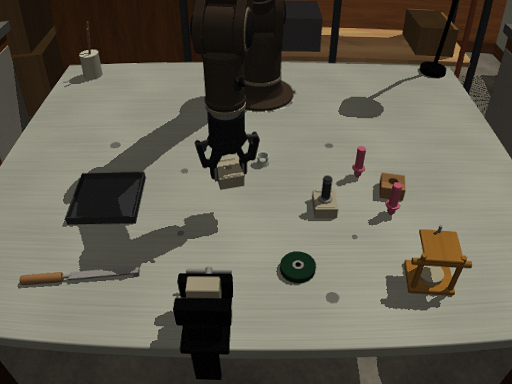

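The plate is held level (width 53.4 mm, load ≈1.8 N), and the gauge still stands at scene px (326,190). I get the tray centre as a metric rectangle from two views, then lower the plate in.

```bash
python3 - <<'E'
from station import ctrl
from h import *
import pickle
D=pickle.load(open("D.pkl","rb"))
t=cv2.imread("pics/top0.png")[:,:,::-1];mt=ctrl.camera_model("top")
V=t.max(2);k=(V<62).astype(np.uint8)*255;k[:,:330]=0;k[:140]=0;k[225:]=0
cs=max(cv2.findContours(k,0,2)[0],key=cv2.contourArea)
P=onplane(mt,cs.reshape(-1,2),22)[:,:2].astype(np.float32);r1=cv2.minAreaRect(P);print("top",r1)
m,im,_=D["tray"];V=im.max(2);k=((V<75)*255).astype(np.uint8);k[:10]=0;k[222:]=0;k[:,:180]=0;k[:,382:]=0
k=cv2.morphologyEx(k,cv2.MORPH_OPEN,np.ones((5,5)))
cs=max(cv2.findContours(k,0,2)[0],key=cv2.contourArea)
P=onplane(m,cs.reshape(-1,2),22)[:,:2].astype(np.float32);r2=cv2.minAreaRect(P);print("wrist",r2)
E
```

```text
top ((537.457275390625, -378.008056640625), (164.70077514648438, 169.28079223632812), 2.4973902702331543)
wrist ((539.1981201171875, -381.388916015625), (169.4185333251953, 169.3450164794922), 2.710435152053833)
```

```bash
python3 - <<'E'
from station import ctrl
from h import *
T=(538.5,-380);a=np.radians(2.6)
ctrl.reach([*T,110],down(a));ctrl.sleep(.1);cst(ctrl,"over")
ctrl.move_l([*T,40],down(a),vel=90);ctrl.sleep(.1);cst(ctrl,"40")
im=ctrl.get_image("wrist");cv2.imwrite("pics/w_pl.png",im[:,:,::-1])
hit=ctrl.move_l([*T,10],down(a),vel=35,contact_N=6);s=cst(ctrl,"10");print(hit)
if not hit:
    hit=ctrl.move_l([*T,0],down(a),vel=10,contact_N=4);s=cst(ctrl,"floor");print(hit)
E
```

```text
over t 22.11 pos [ 540.  -377.4  109.9] F [ 0.4  0.6 -1.9] w 53.4
40 t 23.13 pos [ 539.  -380.3   40.8] F [-0.2  0.2 -2.1] w 53.1
10 t 24.19 pos [ 538.7 -380.2   10.3] F [ 0.4 -0.2 -1.5] w 53.3
False
floor t 24.88 pos [ 538.5 -380.     3.4] F [-0.6  0.5  4.7] w 53.4
True
```

View pics/w_pl.png

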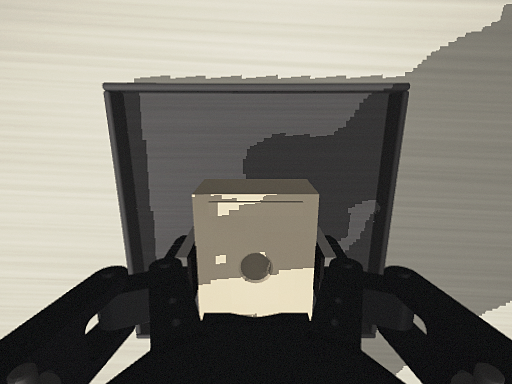

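The plate met the floor at exactly z = 3.4 as predicted, in the middle of the tray. I release, rise clear and check.

```bash
python3 - <<'E'
from station import ctrl
from h import *
T=(538.5,-380);a=np.radians(2.6)
ctrl.move_gripper(70);ctrl.sleep(.1);cst(ctrl,"rel")
ctrl.move_l([*T,60],down(a),vel=60)
ctrl.move_l([*T,220],down(a),vel=150)
b=[1.232, 0.411, -0.013, 1.596, 0.006, 1.134, -0.082];ctrl.goto_joints(b);ctrl.sleep(.3);cst(ctrl,"clear")
sc=ctrl.get_image("scene");cv2.imwrite("pics/s_end.png",cv2.resize(sc[130:250,50:410,::-1],(798,266),interpolation=cv2.INTER_CUBIC))
t=ctrl.get_image("top");cv2.imwrite("pics/t_end.png",t[:,:,::-1])
mt=ctrl.camera_model("top");t0=cv2.imread("pics/top0.png")[:,:,::-1]
for nm,i in (("before",t0),("after",t)):
    lab=cv2.cvtColor(np.ascontiguousarray(i),cv2.COLOR_RGB2LAB).astype(int)
    k=((lab[...,2]-128>7)&(i.max(2)>95)).astype(np.uint8)*255
    w=np.zeros_like(k);w[150:195,165:205]=255;k&=w
    cs=max(cv2.findContours(k,0,2)[0],key=cv2.contourArea)
    P=onplane(mt,cs.reshape(-1,2),30)[:,:2].astype(np.float32);print(nm,cv2.minAreaRect(P))
E
```

```text
rel t 25.28 pos [ 537.7 -379.4    2.3] F [ 0.2 -0.6  0.4] w 69.7
clear t 29.5 pos [ 168.  -602.3  231.4] F [ 0.5 -0.2 -0.5] w 69.8
before ((563.3739013671875, 160.05316162109375), (73.4561767578125, 60.099632263183594), 0.636265218257904)
after ((562.2120361328125, 159.87318420410156), (76.3475570678711, 55.695682525634766), 1.9781224727630615)
```

View pics/s_end.png

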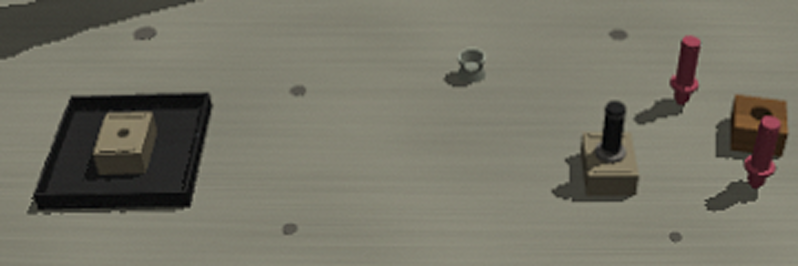

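View pics/t_end.png

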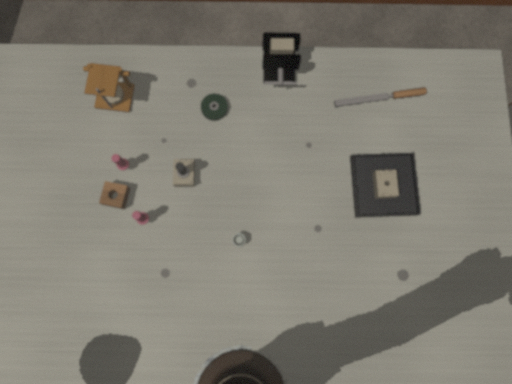

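The end pictures show the tight plate flat in mid-tray (top px (387,183)), the gauge upright with its collar on the wide plate (top px (183,170)), the block empty, and everything else where it was. Handing in.

```bash
python3 - <<'E'
from station import ctrl
print(ctrl.finish_job())
E
```

```text
the job is handed in; nothing more can be done
None
```

The job is done and handed in at about 29.5 s.

- **Gauge:** I lowered the dark-handled gauge into the wide-hole plate. It touched at TCP z 53.5 mm, 5 mm below where I gripped it, which is the height for fully home. I released it, and the last pictures show it standing with its collar on the plate.
- **Tight plate:** I gripped it across the 54 mm and set it down in mid-tray. It met the floor at TCP z 3.4 mm, as predicted, and the last pictures show it lying flat.
- **Wide plate position:** The before and after outlines from the top camera agree to about 1.2 mm and 1.3°. These outlines are rough (the sizes read 2–6 mm over), so this shows no clear shift but cannot rule out a millimetre or so.
- **Tray centre:** The two views of the tray differed by about 4 mm. I used a point between them, well within the room in the tray.

No check failed, and the contact forces I read stayed below 6 N.

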